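Roll the carton to the end stop and lift it off

ROBOT

A 7-joint arm with a two-finger parallel gripper is mounted at the origin on a cart in front of the work surface, level with it; the furniture and walls round the work are solid. World frame = base frame: x ahead of the robot, y to its left, z up, the work surface at z = 0. Lengths are in mm, angles in rad, forces in N, time in s.
With the tool pointing down it reaches from about 400 to 875 mm from the base axis. Payload 4.4 kg.
Tool frame: the origin (TCP) lies between the finger pads; the fingertips stand 22 mm ahead of it and the grasp point (between the pads) lies 3 mm ahead of it; z points along the fingers, y is the line along which they close (so a half turn about z gives the same grasp; the last joint's range is limited). The gripper opens to 85 mm and grips with 20 to 120 N. Pads are 22 mm wide; open, the fingers measure 114 mm over their backs; the gripper's body (76 mm by 85 mm) begins 54 mm behind the grasp point. The pads swing forward as they close: fully open they stand 13 mm farther back than shut.
Start: joints at [1.055, 0.628, 0.038, 1.517, -0.027, 0.996, -0.02], TCP at [282.638, -585.349, 253.313] pointing down, gripper open.
Joint ranges: [-3.06, 3.06], [-0.37, 2.12], [-1.25, 1.32], [0.18, 2.47], [-1.1, 4.24], [0.23, 1.98], [-2.94, 2.94]. Speed limits (rad/s): [2.57, 2.57, 3.14, 3.14, 3.14, 3.14, 3.14].

INTERFACE

Orientations are given as [roll, pitch, yaw] about the fixed x, y, z axes, in that order (R = Rz(yaw) Ry(pitch) Rx(roll)).
In Python, from cell import ctrl gives the robot as it stands.
- The arm moves only by the tool step_arm, never from a script. Its argument "plan" is a list of rows, each an object of numbers: "dx", "dy", "dz": the shift along the tool's x, y, z scaled (see below); "ax", "ay", "az": the turn, a rotation vector about the tool's x, y, z scaled (see below); "gripper": the opening, from 0 (shut) to 1 (fully open). A call has 1 to 20 rows; each row shifts and turns the commanded pose from where the row before left it, along the tool's axes as they then stand; what a row does not reach is not made up. The controller multiplies each number of a shift by 0.3 m and each number of a turn by 90 degrees. A row lasts 1/8 s, in which the tool goes at most 62.5 mm and 10.7 degrees, less where a joint would pass 70% of its speed; a pose out of reach is approached as far as the arm can. A call with a number of a shift or a turn outside -1 to 1 is refused whole. A call with a gripper value outside its range is refused whole. The fingers move at their own pace and stop on an object; the grip force is fixed at half the most. Time passes only in rows, so rows that do not move let the fingers close. It gives the time, the measured TCP pose, the force, the opening and the grip force at its end, in the units of the state.
- ctrl.read_state(): the state, without advancing time (a new reading comes with each control period).
- ctrl.get_image(name): name is "scene" or "top"; returns a dict with "color" (420x560x3 uint8, red, green, blue), "range_z" (420x560 float32, mm along the optical axis (not along the pixel's ray), 0 where there is no reading), "fx", "fy", "cx", "cy" (pixels), "k1" (the pictures are not rectified: a ray, as slopes to the right and down, at radius r is drawn at 1 + k1 r^2 times it, then the intrinsics apply), "T" (4x4, takes a point from camera to world coordinates). Camera axes: x right, y down, z forward; pixel columns grow to the right and rows downward; lengths in mm; the calibration is good to about 2 mm. A picture is of the moment at which its call begins.
- ctrl.finish_job(): hands the job in; it is judged then, once.
The state is a dict: "clock": time; "qpos": joint angles; "qd": joint speeds; "tau": joint torques, N m; "eef_pos": TCP position; "tool_rot": TCP orientation; "force": force on the tool from outside, world axes, zero at the start; "torque": the same for the moment, N m; "width": finger opening in mm; "gripper_force": force on a finger pad.
Only numpy, scipy, OpenCV 4.12 (cv2) and the standard library are available. Lean on these libraries where they do the work, as an engineer would, in place of code of your own. Each camera call takes 0.05 s, during which the arm holds its last target. There are 200 camera calls.

TASK

Roll the blue-taped carton along the roller track, keeping it down on the rollers, until it rests against the red end stop. Then lift it off there and set it down flat in the middle of the empty green mat; leave the red-taped carton on the grey mat where it stands.

Things in the scene. Friction and masses are not known exactly. Their poses are not given: they have to be found in the camera images.
- carton_blue_center (a point): centre of the brown cardboard carton with a blue tape band: 100 long (its x) x 62 wide (its y) x 56 mm high, 0.2 to 0.45 kg, rigid, loose. It stands on the rollers near the track's open end, long side along the track, centre 78 mm above the bench. Can be gripped from above across its 62 mm width or pushed from behind
- track: fixed level aluminium track, 12 free steel rollers. Origin on the bench below its middle; x runs along it to the end stop, y across, z up. Roller tops at z 50 mm, x -140 to 140, 84 mm wide; side rails at y +-43 to 49 mm, tops at z 58. Red stop plate at the +x end, top at z 86; its black buffer's face is at x 150 mm: the touching carton's centre is at x 100. The other end is open
- mat_green: green square mat, 130 x 130 x 4 mm, fixed on the bench, empty; origin at the centre of its underside, so its top is 4 mm above the origin; the carton's centre is 32 mm above the origin when it stands on it
- carton_red_center (a point): centre of the other carton, of the same size but with a red tape band, loose, standing on a grey mat of the same size (centre 32 mm above the bench); to be left alone

How it is judged (in metres and radians):
On the way:
1. the blue-taped carton has reached the end stop (gap under 12 mm), still down on the rollers (x of carton_blue_center in the frame of track between 0.088 and 0.115 m and z of carton_blue_center in the frame of track between 0.07 and 0.086 m and y of carton_blue_center in the frame of track between -0.03 and 0.03 m), for 0.2 s.
At the end, for the whole second after the job is handed in: The blue-taped carton stands flat and upright (within 7 degrees) on the green mat, its centre within 30 mm of the mat's centre, and the red-taped carton is within 20 mm of where it stood (horizontal distance between carton_blue_center and mat_green below 0.03 m and z of carton_blue_center in the frame of mat_green between 0.027 and 0.037 m and angle between carton_blue_center's own z axis and vertical below 0.12 rad and distance of carton_red_center from where it was at the start of the episode below 0.02 m); the robot touches nothing.
It fails at once if the blue-taped carton is lifted more than 15 mm off the rollers above the track, over 70 mm short of the end stop (it must be rolled, not carried, to the stop) (z of carton_blue_center in the frame of track above 0.093 m and x of carton_blue_center in the frame of track between -0.14 and 0.03 m and y of carton_blue_center in the frame of track between -0.04 and 0.04 m).
It fails at once if the red-taped carton is knocked over or moved more than 20 mm (distance of carton_red_center from where it was at the start of the episode above 0.02 m or angle between carton_red_center's own z axis and vertical above 0.3 rad).
It also fails if it takes over 45 s, if anything falls off the work surface, if the arm or the gripper's body presses on something with over 40 N, if the wrist force passes 120 N, or if a joint passes its speed limit or range.

## Working session

There is one attempt and no reset: what is moved stays moved. The work goes in short steps, Python scripts to look and compute and a tool call to move; the robot and the scene stay as the last step left them, time stands still between calls to the robot, and variables do not carry over. Pictures are saved under pics/ and viewed, at most 10 in all, crops included, and the job is handed in when it is done.

Besides the shell and the picture viewer there is one more tool, called after "Emit:" by a JSON object that holds its "fn" and its "kwargs", one argument or row to a line. step_arm: Moves the arm, as the interface text tells. Shifts and turns lie within -1 to 1; 1 stands for 0.3 m of shift or 90 degrees of turn. Its arguments: {"type":"object","properties":{"plan":{"type":"array"}},"required":["plan"]}

```bash
mkdir -p pics; cat > h.py <<'E'
import numpy as np, cv2, pickle
from cell import ctrl
def snap(n,f):
    d=ctrl.get_image(n); cv2.imwrite(f'pics/{f}.png',d['color'][...,::-1]); pickle.dump(d,open(f'pics/{f}.pkl','wb')); return d
def world(d,u,v,z=None):
    # undistort, then use depth (z None) or intersect with plane height z
    K=np.array([[d['fx'],0,d['cx']],[0,d['fy'],d['cy']],[0,0,1.]])
    p=cv2.undistortPoints(np.array([[[u,v]]],float),K,np.array([d['k1'],0,0,0.]))[0,0]
    r=np.array([p[0],p[1],1]); T=np.array(d['T'])
    if z is None:
        a=d['range_z'][int(v)-1:int(v)+2,int(u)-1:int(u)+2]; s=np.median(a[a>0])
    else:
        w=T[:3,:3]@r; s=(z-T[2,3])/w[2]
    return (T[:3,:3]@r*s+T[:3,3]).round(1)
E
python3 - <<'E'
from h import *
snap('top','t0'); snap('scene','s0'); s=ctrl.read_state(); print(s['eef_pos'],s['tool_rot'],s['clock'],s['width'])
E
```

```text
[ 282.42349069 -584.85626721  252.48107223] [-3.13987160e+00  2.06537838e-05  4.49839586e-01] 0.1 85.48136176841327
```

View pics/t0.png

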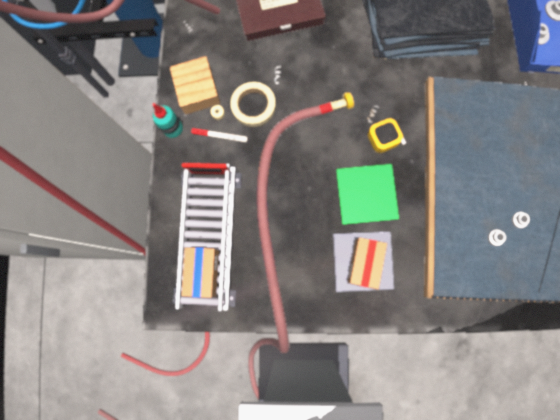

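View pics/s0.png

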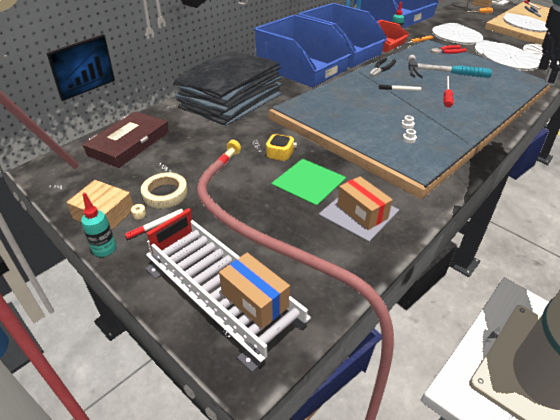

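The top view has the track at columns 180–235, with the red stop at (205,166), the blue carton at (199,272), the green mat at (367,194) and the red carton at (369,263). A hose lies between the track and the mats. I'll take an enlarged crop of the track and carton.

```bash
python3 - <<'E'
from h import *
d=pickle.load(open('pics/t0.pkl','rb'))
c=d['color'][150:320,160:410,::-1]; cv2.imwrite('pics/t0c.png',cv2.resize(c,None,fx=3.2,fy=3.2,interpolation=cv2.INTER_CUBIC))
for n,u,v,z in [('stop',205,166,86),('blue',199,272,106),('green',367,194,4),('red',369,263,60),('hose',266,200,None),('hose2',275,260,None),('bottle',172,120,None),('tan',320,400,None)]: print(n,world(d,u,v),z is not None and world(d,u,v,z))
E
```

```text
stop [666.9 232.2  85.7] [666.8 232.1  86. ]
blue [440.3 231.4 107.5] [440.3 231.7 106. ]
green [ 623.7 -128.     3.1] [ 623.5 -127.8    4. ]
red [ 463.2 -119.5   60.1] [ 463.2 -119.6   60. ]
hose [603.4 103.1  29.5] False
hose2 [470.9  82.6   1.3] False
bottle [775.  313.3  80.3] False
tan [ 109.9  -31.5 -185.8] False
```

View pics/t0c.png

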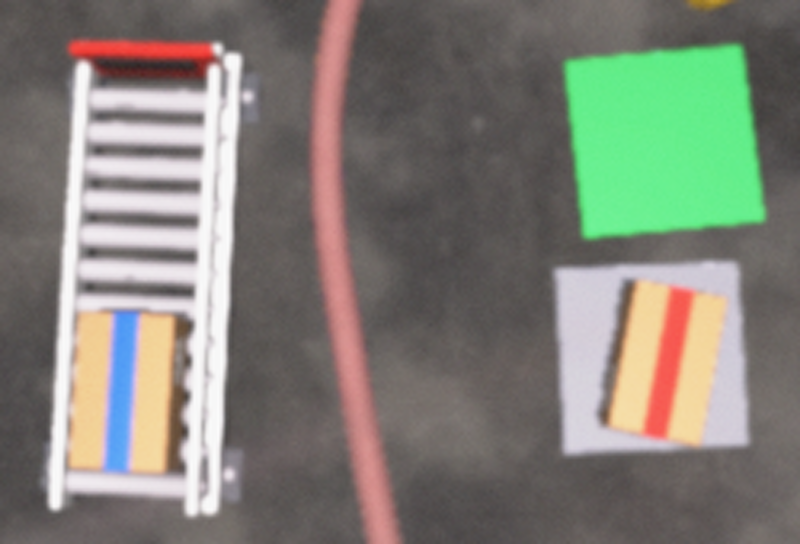

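```bash
python3 - <<'E'
from h import *
d=pickle.load(open('pics/t0.pkl','rb'))
W=lambda x,y,z: world(d,160+x/3.2,150+y/3.2,z)
def show(n,pts,z):
    P=np.array([W(x,y,z) for x,y in pts]); print(n,P[:,:2].tolist(),'c',P.mean(0).round(1))
    return P
show('carton',[(80,312),(180,312),(165,472),(70,470)],106)
show('railL',[(83,65),(57,505)],58); show('railR',[(215,70),(192,510)],58)
show('stop',[(70,44),(216,44)],86)
show('stopfront',[(70,56),(216,56)],86)
show('green',[(567,62),(741,45),(765,220),(584,237)],4)
show('red',[(632,280),(725,297),(700,444),(607,424)],60)
# carton by colour + depth
r=d['range_z']; pts=[]
for v in range(235,310):
  for u in range(178,220):
    if r[v,u]>0:
      p=world(d,u,v)
      if 101<p[2]<112: pts.append(p)
pts=np.array(pts); print(len(pts),cv2.minAreaRect(pts[:,:2].astype(np.float32)))
E
```

```text
carton [[489.7, 262.6], [490.5, 197.8], [389.7, 204.5], [389.6, 265.4]] c [439.9 232.6 106. ]
railL [[664.7, 281.0], [363.9, 286.3]] c [514.3 283.6  58. ]
railR [[660.9, 188.1], [362.8, 195.2]] c [511.8 191.6  58. ]
stop [[672.1, 283.2], [671.7, 183.4]] c [671.9 233.3  86. ]
stopfront [[663.7, 282.8], [663.4, 183.1]] c [663.6 233.   86. ]
green [[681.5, -59.6], [695.4, -187.4], [566.3, -200.6], [553.4, -70.3]] c [ 624.2 -129.5    4. ]
red [[517.4, -95.8], [506.3, -158.0], [409.1, -139.5], [422.1, -78.1]] c [ 463.7 -117.8   60. ]
1479 ((440.72344970703125, 234.9266357421875), (62.606285095214844, 99.33106231689453), 88.39772033691406)
```

Emit:
{"fn": "step_arm", "kwargs": {
  "plan": [
    {"az": 0.1,"gripper": 1},
    {"az": 0.1,"gripper": 1},
    {"az": 0.1,"gripper": 1},
    {"dx": 0.087,"dy": -0.163,"gripper": 1},
    {"dx": 0.087,"dy": -0.163,"gripper": 1},
    {"dx": 0.087,"dy": -0.163,"gripper": 1},
    {"dx": 0.087,"dy": -0.163,"gripper": 1},
    {"dx": 0.087,"dy": -0.163,"gripper": 1},
    {"dx": 0.087,"dy": -0.163,"gripper": 1},
    {"dx": 0.087,"dy": -0.163,"gripper": 1},
    {"dx": 0.087,"dy": -0.163,"gripper": 1},
    {"dx": -0.026,"dy": -0.16,"gripper": 1},
    {"dx": -0.026,"dy": -0.16,"gripper": 1},
    {"dx": -0.026,"dy": -0.16,"gripper": 1},
    {"dx": -0.026,"dy": -0.16,"gripper": 1},
    {"dx": -0.026,"dy": -0.16,"gripper": 1},
    {"dx": -0.026,"dy": -0.16,"gripper": 1},
    {"dx": -0.026,"dy": -0.16,"gripper": 1},
    {"dx": -0.026,"dy": -0.16,"gripper": 1},
    {"gripper": 1}
  ]
}}

```text
invalid input
```

Emit:
{"fn": "step_arm", "kwargs": {
  "plan": [
    {"dx": 0.0,"dy": 0.0,"dz": 0.0,"ax": 0.0,"ay": 0.0,"az": 0.1,"gripper": 1.0},
    {"dx": 0.0,"dy": 0.0,"dz": 0.0,"ax": 0.0,"ay": 0.0,"az": 0.1,"gripper": 1.0},
    {"dx": 0.0,"dy": 0.0,"dz": 0.0,"ax": 0.0,"ay": 0.0,"az": 0.1,"gripper": 1.0}
  ]
}}

```text
clock: 0.48
eef_pos: [282.5, -585.0, 252.7]
tool_rot: [-3.141, 0.0, -0.027]
force: [0.6, -0.3, -0.5]
width: 85.8
gripper_force: 0.0
```

Emit:
{"fn": "step_arm", "kwargs": {
  "plan": [
    {"dx": 0.087,"dy": -0.163,"dz": 0,"ax": 0,"ay": 0,"az": 0,"gripper": 1},
    {"dx": 0.087,"dy": -0.163,"dz": 0,"ax": 0,"ay": 0,"az": 0,"gripper": 1},
    {"dx": 0.087,"dy": -0.163,"dz": 0,"ax": 0,"ay": 0,"az": 0,"gripper": 1},
    {"dx": 0.087,"dy": -0.163,"dz": 0,"ax": 0,"ay": 0,"az": 0,"gripper": 1},
    {"dx": 0.087,"dy": -0.163,"dz": 0,"ax": 0,"ay": 0,"az": 0,"gripper": 1},
    {"dx": 0.087,"dy": -0.163,"dz": 0,"ax": 0,"ay": 0,"az": 0,"gripper": 1},
    {"dx": 0.087,"dy": -0.163,"dz": 0,"ax": 0,"ay": 0,"az": 0,"gripper": 1},
    {"dx": 0.087,"dy": -0.163,"dz": 0,"ax": 0,"ay": 0,"az": 0,"gripper": 1},
    {"dx": -0.026,"dy": -0.16,"dz": 0,"ax": 0,"ay": 0,"az": 0,"gripper": 1},
    {"dx": -0.026,"dy": -0.16,"dz": 0,"ax": 0,"ay": 0,"az": 0,"gripper": 1},
    {"dx": -0.026,"dy": -0.16,"dz": 0,"ax": 0,"ay": 0,"az": 0,"gripper": 1},
    {"dx": -0.026,"dy": -0.16,"dz": 0,"ax": 0,"ay": 0,"az": 0,"gripper": 1},
    {"dx": -0.026,"dy": -0.16,"dz": 0,"ax": 0,"ay": 0,"az": 0,"gripper": 1},
    {"dx": -0.026,"dy": -0.16,"dz": 0,"ax": 0,"ay": 0,"az": 0,"gripper": 1},
    {"dx": -0.026,"dy": -0.16,"dz": 0,"ax": 0,"ay": 0,"az": 0,"gripper": 1},
    {"dx": -0.026,"dy": -0.16,"dz": 0,"ax": 0,"ay": 0,"az": 0,"gripper": 1},
    {"dx": -0.026,"dy": -0.16,"dz": 0,"ax": 0,"ay": 0,"az": 0,"gripper": 1},
    {"dx": 0,"dy": 0,"dz": 0,"ax": 0,"ay": 0,"az": 0,"gripper": 1}
  ]
}}

```text
clock: 2.72
eef_pos: [437.5, 239.2, 253.0]
tool_rot: [-3.14, 0.001, -0.014]
force: [0.5, -0.3, 0.6]
width: 85.6
gripper_force: 0.0
```

Emit:
{"fn": "step_arm", "kwargs": {
  "plan": [
    {"dx": 0.008,"dy": 0.016,"dz": 0.13,"ax": 0,"ay": 0,"az": 0.007,"gripper": 1},
    {"dx": 0,"dy": 0,"dz": 0.13,"ax": 0,"ay": 0,"az": 0,"gripper": 1},
    {"dx": 0,"dy": 0,"dz": 0.13,"ax": 0,"ay": 0,"az": 0,"gripper": 1},
    {"dx": 0,"dy": 0,"dz": 0.09,"ax": 0,"ay": 0,"az": 0,"gripper": 1},
    {"dx": 0,"dy": 0,"dz": 0.07,"ax": 0,"ay": 0,"az": 0,"gripper": 1},
    {"dx": 0,"dy": 0,"dz": 0,"ax": 0,"ay": 0,"az": 0,"gripper": 1},
    {"dx": 0,"dy": 0,"dz": 0,"ax": 0,"ay": 0,"az": 0,"gripper": 0},
    {"dx": 0,"dy": 0,"dz": 0,"ax": 0,"ay": 0,"az": 0,"gripper": 0},
    {"dx": 0,"dy": 0,"dz": 0,"ax": 0,"ay": 0,"az": 0,"gripper": 0},
    {"dx": 0,"dy": 0,"dz": 0,"ax": 0,"ay": 0,"az": 0,"gripper": 0},
    {"dx": 0,"dy": 0,"dz": 0,"ax": 0,"ay": 0,"az": 0,"gripper": 0},
    {"dx": 0,"dy": 0,"dz": 0,"ax": 0,"ay": 0,"az": 0,"gripper": 0}
  ]
}}

```text
clock: 4.22
eef_pos: [442.5, 230.9, 89.8]
tool_rot: [-3.139, -0.003, -0.032]
force: [0.4, 2.2, 7.4]
width: 61.1
gripper_force: 65.2
```

```bash
python3 - <<'E'
from h import *
snap('scene','s1'); d=pickle.load(open('pics/s1.pkl','rb'))
cv2.imwrite('pics/s1c.png',cv2.resize(d['color'][180:370,130:380,::-1],None,fx=3,fy=3)); s=ctrl.read_state(); print(s['eef_pos'],s['width'],s['gripper_force'],s['force'])
E
```

```text
[442.48557845 230.89349621  89.80367762] 61.32514093922979 65.24277448654175 [-0.53682864  2.36505773  6.61014787]
```

View pics/s1c.png

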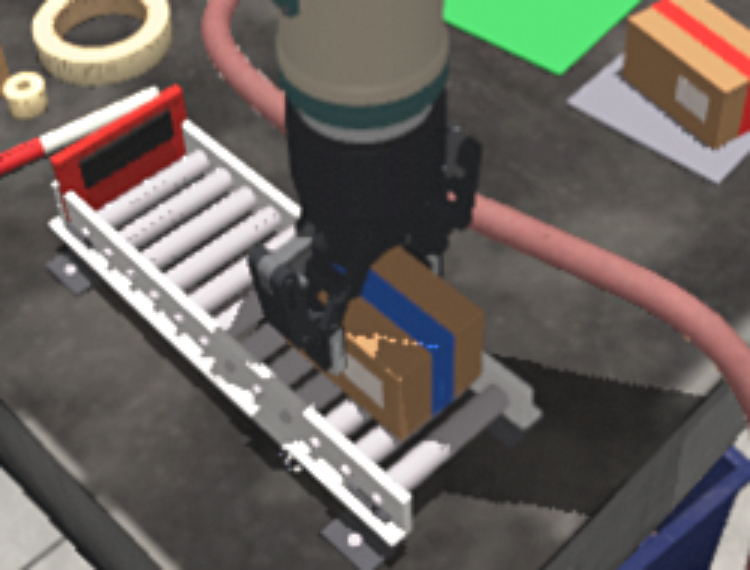

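The carton is gripped at its middle, with the fingers clear above the rails. Next I'll roll it towards the stop.

Emit:
{"fn": "step_arm", "kwargs": {
  "plan": [
    {"dx": 0.04,"dy": 0,"dz": 0,"ax": 0,"ay": 0,"az": 0,"gripper": 0},
    {"dx": 0.08,"dy": 0,"dz": 0,"ax": 0,"ay": 0,"az": 0,"gripper": 0},
    {"dx": 0.08,"dy": 0,"dz": 0,"ax": 0,"ay": 0,"az": 0,"gripper": 0},
    {"dx": 0.08,"dy": 0,"dz": 0,"ax": 0,"ay": 0,"az": 0,"gripper": 0},
    {"dx": 0.08,"dy": 0,"dz": 0,"ax": 0,"ay": 0,"az": 0,"gripper": 0},
    {"dx": 0.08,"dy": 0,"dz": 0,"ax": 0,"ay": 0,"az": 0,"gripper": 0},
    {"dx": 0.06,"dy": 0,"dz": 0,"ax": 0,"ay": 0,"az": 0,"gripper": 0},
    {"dx": 0.03,"dy": 0,"dz": 0,"ax": 0,"ay": 0,"az": 0,"gripper": 0},
    {"dx": 0,"dy": 0,"dz": 0,"ax": 0,"ay": 0,"az": 0,"gripper": 0}
  ]
}}

```text
clock: 5.4
eef_pos: [601.7, 226.3, 89.9]
tool_rot: [-3.139, -0.004, -0.032]
force: [0.7, 3.6, 7.0]
width: 61.1
gripper_force: 65.4
```

Emit:
{"fn": "step_arm", "kwargs": {
  "plan": [
    {"dx": 0.014,"dy": 0,"dz": 0,"ax": 0,"ay": 0,"az": 0,"gripper": 0},
    {"dx": 0,"dy": 0,"dz": 0,"ax": 0,"ay": 0,"az": 0,"gripper": 0}
  ]
}}

```text
clock: 5.65
eef_pos: [605.2, 226.2, 89.9]
tool_rot: [-3.139, -0.003, -0.032]
force: [-0.4, 4.9, 5.3]
width: 60.9
gripper_force: 65.3
```

Emit:
{"fn": "step_arm", "kwargs": {
  "plan": [
    {"dx": 0.01,"dy": 0,"dz": 0,"ax": 0,"ay": 0,"az": 0,"gripper": 0},
    {"dx": 0,"dy": 0,"dz": 0,"ax": 0,"ay": 0,"az": 0,"gripper": 0}
  ]
}}

```text
clock: 5.9
eef_pos: [608.1, 226.1, 89.9]
tool_rot: [-3.139, -0.003, -0.032]
force: [0.5, 3.1, 5.8]
width: 61.4
gripper_force: 65.4
```

Emit:
{"fn": "step_arm", "kwargs": {
  "plan": [
    {"dx": 0.01,"dy": 0,"dz": 0,"ax": 0,"ay": 0,"az": 0,"gripper": 0},
    {"dx": 0,"dy": 0,"dz": 0,"ax": 0,"ay": 0,"az": 0,"gripper": 0}
  ]
}}

```text
clock: 6.15
eef_pos: [611.1, 226.0, 89.9]
tool_rot: [-3.139, -0.003, -0.032]
force: [0.2, 3.9, 5.7]
width: 61.3
gripper_force: 65.4
```

Emit:
{"fn": "step_arm", "kwargs": {
  "plan": [
    {"dx": 0.007,"dy": 0,"dz": 0,"ax": 0,"ay": 0,"az": 0,"gripper": 0},
    {"dx": 0,"dy": 0,"dz": 0,"ax": 0,"ay": 0,"az": 0,"gripper": 0}
  ]
}}

```text
clock: 6.4
eef_pos: [612.6, 226.0, 89.9]
tool_rot: [-3.139, -0.002, -0.032]
force: [-1.1, 3.4, 6.2]
width: 61.2
gripper_force: 65.7
```

Emit:
{"fn": "step_arm", "kwargs": {
  "plan": [
    {"dx": 0.007,"dy": 0,"dz": 0,"ax": 0,"ay": 0,"az": 0,"gripper": 0},
    {"dx": 0,"dy": 0,"dz": 0,"ax": 0,"ay": 0,"az": 0,"gripper": 0}
  ]
}}

```text
clock: 6.65
eef_pos: [612.7, 225.9, 89.9]
tool_rot: [-3.14, 0.002, -0.031]
force: [-6.4, 2.8, 10.8]
width: 61.1
gripper_force: 66.2
```

Emit:
{"fn": "step_arm", "kwargs": {
  "plan": [
    {"dx": 0.007,"dy": 0,"dz": 0,"ax": 0,"ay": 0,"az": 0,"gripper": 0},
    {"dx": 0,"dy": 0,"dz": 0,"ax": 0,"ay": 0,"az": 0,"gripper": 0}
  ]
}}

```text
clock: 6.9
eef_pos: [612.8, 226.0, 89.9]
tool_rot: [-3.141, 0.006, -0.03]
force: [-10.5, 1.9, 15.3]
width: 61.5
gripper_force: 66.8
```

The force shows contact with the buffer. I'll hold there briefly, ease off, lift and carry to above the mat.

Emit:
{"fn": "step_arm", "kwargs": {
  "plan": [
    {"dx": 0,"dy": 0,"dz": 0,"ax": 0,"ay": 0,"az": 0,"gripper": 0},
    {"dx": 0,"dy": 0,"dz": 0,"ax": 0,"ay": 0,"az": 0,"gripper": 0},
    {"dx": -0.017,"dy": 0,"dz": 0,"ax": 0,"ay": 0,"az": 0,"gripper": 0},
    {"dx": 0,"dy": 0,"dz": 0,"ax": 0,"ay": 0,"az": 0,"gripper": 0},
    {"dx": 0,"dy": 0,"dz": -0.04,"ax": 0,"ay": 0,"az": 0,"gripper": 0},
    {"dx": 0,"dy": 0,"dz": -0.08,"ax": 0,"ay": 0,"az": 0,"gripper": 0},
    {"dx": 0,"dy": 0,"dz": -0.08,"ax": 0,"ay": 0,"az": 0,"gripper": 0},
    {"dx": 0,"dy": 0,"dz": -0.08,"ax": 0,"ay": 0,"az": 0,"gripper": 0},
    {"dx": 0,"dy": 0,"dz": -0.06,"ax": 0,"ay": 0,"az": 0,"gripper": 0},
    {"dx": 0,"dy": 0,"dz": 0,"ax": 0,"ay": 0,"az": 0,"gripper": 0}
  ]
}}

```text
clock: 8.15
eef_pos: [612.0, 223.8, 191.6]
tool_rot: [-3.141, -0.002, -0.033]
force: [0.0, -0.3, -3.3]
width: 61.4
gripper_force: 67.6
```

Emit:
{"fn": "step_arm", "kwargs": {
  "plan": [
    {"dx": 0.005,"dy": 0.06,"dz": 0,"ax": 0,"ay": 0,"az": 0,"gripper": 0},
    {"dx": 0.008,"dy": 0.1,"dz": 0,"ax": 0,"ay": 0,"az": 0,"gripper": 0},
    {"dx": 0.008,"dy": 0.1,"dz": 0,"ax": 0,"ay": 0,"az": 0,"gripper": 0},
    {"dx": 0.008,"dy": 0.1,"dz": 0,"ax": 0,"ay": 0,"az": 0,"gripper": 0},
    {"dx": 0.008,"dy": 0.1,"dz": 0,"ax": 0,"ay": 0,"az": 0,"gripper": 0},
    {"dx": 0.008,"dy": 0.1,"dz": 0,"ax": 0,"ay": 0,"az": 0,"gripper": 0},
    {"dx": 0.008,"dy": 0.1,"dz": 0,"ax": 0,"ay": 0,"az": 0,"gripper": 0},
    {"dx": 0.008,"dy": 0.1,"dz": 0,"ax": 0,"ay": 0,"az": 0,"gripper": 0},
    {"dx": 0.008,"dy": 0.1,"dz": 0,"ax": 0,"ay": 0,"az": 0,"gripper": 0},
    {"dx": 0.008,"dy": 0.1,"dz": 0,"ax": 0,"ay": 0,"az": 0,"gripper": 0},
    {"dx": 0.008,"dy": 0.1,"dz": 0,"ax": 0,"ay": 0,"az": 0,"gripper": 0},
    {"dx": 0.005,"dy": 0.08,"dz": 0,"ax": 0,"ay": 0,"az": 0,"gripper": 0},
    {"dx": 0,"dy": 0.04,"dz": 0,"ax": 0,"ay": 0,"az": 0,"gripper": 0},
    {"dx": 0,"dy": 0,"dz": 0,"ax": 0,"ay": 0,"az": 0,"gripper": 0}
  ]
}}

```text
clock: 9.9
eef_pos: [625.9, -131.9, 189.5]
tool_rot: [3.141, 0.002, -0.035]
force: [0.3, -0.8, -3.3]
width: 61.4
gripper_force: 67.5
```

```bash
python3 - <<'E'
from h import *
d=snap('scene','s2'); s=ctrl.read_state(); print(s['eef_pos'],s['width'],s['gripper_force'],s['force'],s['tool_rot'])
E
```

```text
[ 626.36882595 -130.13708917  189.74140173] 61.02831740929841 67.5068199634552 [-0.16632924  0.36072025 -3.51079397] [-3.14081270e+00  1.30395741e-03 -3.28570561e-02]
```

View pics/s2.png

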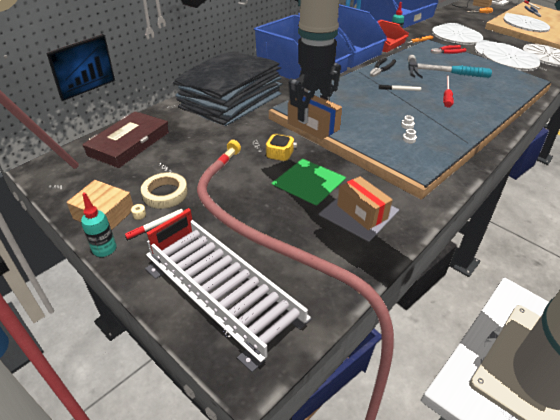

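The carton (columns 290–340, rows 95–140) is held level over the green mat, and its shadow falls on the mat at (310,180). The red carton hasn't moved. Now lowering.

Emit:
{"fn": "step_arm", "kwargs": {
  "plan": [
    {"dx": 0,"dy": 0,"dz": 0.06,"ax": 0,"ay": 0,"az": 0,"gripper": 0},
    {"dx": 0,"dy": 0,"dz": 0.1,"ax": 0,"ay": 0,"az": 0,"gripper": 0},
    {"dx": 0,"dy": 0,"dz": 0.1,"ax": 0,"ay": 0,"az": 0,"gripper": 0},
    {"dx": 0,"dy": 0,"dz": 0.1,"ax": 0,"ay": 0,"az": 0,"gripper": 0},
    {"dx": 0,"dy": 0,"dz": 0.06,"ax": 0,"ay": 0,"az": 0,"gripper": 0},
    {"dx": 0,"dy": 0,"dz": 0.04,"ax": 0,"ay": 0,"az": 0,"gripper": 0},
    {"dx": 0,"dy": 0,"dz": 0.01,"ax": 0,"ay": 0,"az": 0,"gripper": 0},
    {"dx": 0,"dy": 0,"dz": 0,"ax": 0,"ay": 0,"az": 0,"gripper": 0}
  ]
}}

```text
clock: 10.95
eef_pos: [627.5, -130.5, 49.9]
tool_rot: [3.141, -0.001, -0.032]
force: [-0.6, 0.2, -2.0]
width: 61.4
gripper_force: 67.5
```

Emit:
{"fn": "step_arm", "kwargs": {
  "plan": [
    {"dx": 0,"dy": 0,"dz": 0.007,"ax": 0,"ay": 0,"az": 0,"gripper": 0},
    {"dx": 0,"dy": 0,"dz": 0,"ax": 0,"ay": 0,"az": 0,"gripper": 0}
  ]
}}

```text
clock: 11.2
eef_pos: [627.3, -130.5, 47.7]
tool_rot: [3.142, -0.001, -0.033]
force: [-0.3, -1.5, -3.0]
width: 61.5
gripper_force: 67.5
```

Emit:
{"fn": "step_arm", "kwargs": {
  "plan": [
    {"dx": -0.005,"dy": 0,"dz": 0.007,"ax": 0,"ay": 0,"az": 0,"gripper": 0},
    {"dx": 0,"dy": 0,"dz": 0,"ax": 0,"ay": 0,"az": 0,"gripper": 0}
  ]
}}

```text
clock: 11.45
eef_pos: [625.1, -130.3, 45.0]
tool_rot: [-3.142, 0.001, -0.033]
force: [0.1, 0.0, -3.4]
width: 61.5
gripper_force: 67.5
```

Emit:
{"fn": "step_arm", "kwargs": {
  "plan": [
    {"dx": 0,"dy": 0,"dz": 0.005,"ax": 0,"ay": 0,"az": 0,"gripper": 0},
    {"dx": 0,"dy": 0,"dz": 0,"ax": 0,"ay": 0,"az": 0,"gripper": 0}
  ]
}}

```text
clock: 11.7
eef_pos: [625.6, -130.4, 44.0]
tool_rot: [3.142, -0.0, -0.033]
force: [-1.5, 0.3, 1.5]
width: 61.7
gripper_force: 68.0
```

The force has turned positive, so the carton is down on the mat. I'll release it and retreat straight up.

Emit:
{"fn": "step_arm", "kwargs": {
  "plan": [
    {"dx": 0,"dy": 0,"dz": 0,"ax": 0,"ay": 0,"az": 0,"gripper": 1},
    {"dx": 0,"dy": 0,"dz": 0,"ax": 0,"ay": 0,"az": 0,"gripper": 1},
    {"dx": 0,"dy": 0,"dz": 0,"ax": 0,"ay": 0,"az": 0,"gripper": 1},
    {"dx": 0,"dy": 0,"dz": 0,"ax": 0,"ay": 0,"az": 0,"gripper": 1},
    {"dx": 0,"dy": 0,"dz": 0,"ax": 0,"ay": 0,"az": 0,"gripper": 1},
    {"dx": 0,"dy": 0,"dz": -0.03,"ax": 0,"ay": 0,"az": 0,"gripper": 1},
    {"dx": 0,"dy": 0,"dz": -0.1,"ax": 0,"ay": 0,"az": 0,"gripper": 1},
    {"dx": 0,"dy": 0,"dz": -0.1,"ax": 0,"ay": 0,"az": 0,"gripper": 1},
    {"dx": 0,"dy": 0,"dz": -0.15,"ax": 0,"ay": 0,"az": 0,"gripper": 1},
    {"dx": 0,"dy": 0,"dz": -0.15,"ax": 0,"ay": 0,"az": 0,"gripper": 1},
    {"dx": 0,"dy": 0,"dz": 0,"ax": 0,"ay": 0,"az": 0,"gripper": 1}
  ]
}}

```text
clock: 13.08
eef_pos: [628.1, -131.0, 207.5]
tool_rot: [3.14, -0.009, -0.033]
force: [-0.4, 0.6, -0.5]
width: 85.3
gripper_force: 0.0
```

```bash
python3 - <<'E'
from h import *
d=snap('scene','s3'); s=ctrl.read_state(); print(s['eef_pos'],s['width'],s['force'])
cv2.imwrite('pics/s3c.png',cv2.resize(d['color'][60:260,220:440,::-1],None,fx=3,fy=3))
E
```

```text
[ 626.54782493 -130.59649287  205.06654319] 85.667187548314 [-1.24201548  0.00781881 -0.69481557]
```

View pics/s3c.png

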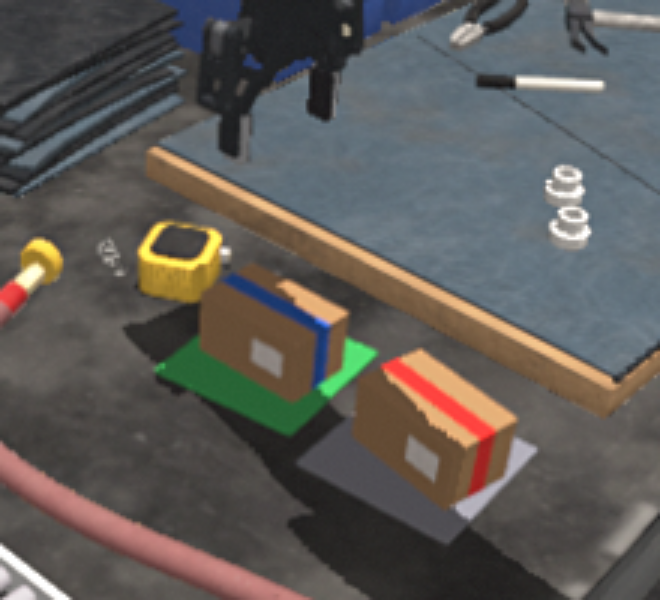

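The blue carton stands upright on the green mat and the red one is unmoved. As a quick check of centring, I'll use the near base corners in the crop, at (203,347), (303,401) and (345,372).

```bash
python3 - <<'E'
from h import *
d=pickle.load(open('pics/s3.pkl','rb'))
for x,y,z in [(203,347,4),(303,401,4),(345,372,4),(290,433,4),(157,368,4),(378,350,4),(350,314,60),(304,327,60)]: print(world(d,220+x/3,60+y/3,z))
pts=np.array([world(d,u,v) for v in range(146,200) for u in range(280,340) if d['range_z'][v,u]>0])
p=pts[(abs(pts[:,2]-60)<4)]; print(len(p),cv2.minAreaRect(p[:,:2].astype(np.float32)),p[:,2].mean())
E
```

```text
[ 673.  -105.1    4. ]
[ 570.  -106.2    4. ]
[ 568.6 -157.7    4. ]
[553.2 -69.7   4. ]
[680.9 -59.3   4. ]
[ 566.9 -199.5    4. ]
[ 569.4 -157.1   60. ]
[ 584.4 -119.5   60. ]
698 ((594.2833862304688, -128.72476196289062), (63.33543014526367, 159.71762084960938), 88.29864501953125) 59.66332378223497
```

```bash
python3 -c "
from cell import ctrl
print(ctrl.finish_job())"
```

```text
the job is handed in; nothing more can be done
None
```

I rolled the blue-taped carton to the end stop and set it flat on the green mat, about 4 mm off centre by the last image. The red-taped carton looks unmoved in that image, and the job is handed in; no verdict was shown.

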